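# Drag a filter carrier home under the lips of a detector gate and latch it

### The job

Load the amber filter into the detector gate: with the fingertips pressed on the orange ribbed thumb pad, drag the thin carrier flat across the loading shelf, in under the lips of the rails and fully home against the end stop, with the fingertips staying on the pad until it is home. Then swing the orange-knobbed latch fully closed behind the carrier and let go. Press gently, only as hard as the drag needs, do not ram the stop, keep off the glass and leave the other things on the bench as they are.

Things in the scene. Friction and masses are not known exactly. Their poses are not given: they have to be found in the camera images.
- gate: Filter gate fixed to the bench: dark base 128 x 269 x 16 mm, bright rails. Origin on its underside, on the centre line, at the channel's mouth; x across, y into it (away to the robot's right), z up. Base from y = -155 to +114; its flat top (z = 16) is loading shelf (y < 0) and channel floor. The far part (y > 10) has lips over both sides. End stop face at y = 100. Place varies.
- gate_mouth (a point): Centre of the channel's mouth on the floor, gate (0, 0, 16) mm; axes as the gate's. The channel is 86.5 mm wide between the rails; low guides (3.2 mm high) flare from there to 104 mm wide at gate y = -24.
- gate_home (a point): Point on the channel floor under the carrier's centre when it is home, gate (0, 54, 16) mm; axes as the gate's. From y = 10 to 100 the lips reach 6 mm inward from each rail, undersides 4.2 mm and tops 7.2 mm above the floor (74.5 mm stay open between them).
- carrier_center (a point): Centre (half-way up) of the filter carrier: loose flat aluminium frame 84 mm (x) x 92 mm (y) x 3 mm, about 0.24 kg, lying on the loading shelf, turned up to 0.25 rad. Its +y edge (chamfered corners) goes in first; home, it lies on the end stop. It slides easily on the base (friction about 0.15), fingertips hold much better on the pad. Its -x edge has a notch at carrier y = +16.
- thumb_pad: Orange ribbed thumb pad of hard rubber on the carrier's top, 64 mm (carrier x) x 22 mm (carrier y), top 6 mm above the carrier's underside; gives less than 1 mm. About 15 N of steady pressing carries the carrier past the detent; the thin frame must not take over 30 N, also not by ramming the end stop. Origin: centre of the carrier's underside.
- pad_center (a point): Centre of the thumb pad's top face, 31 mm behind the carrier's centre (carrier (0, -31) mm), axes as the carrier's. When the carrier is home it is at gate (0, 23, 22) mm, in the open between the lips.
- glass: The amber filter glass in the carrier, carrier x -29 to +29 and y -16 to +40 mm; origin as the carrier's. Not to be touched.
- detent (a joint): Spring plunger: 8 mm round nose in its -x rail (the one farther from the robot) at gate y = 70. 0 = out (4 mm into the channel), grows as it is pressed back, to 6 mm; spring 7.5 N at 0 plus 1 N per mm. Over its last 35 mm the carrier holds it pressed 1.5 mm or more; the first push past it takes 10 to 15 N along y. It snaps out (below 1 mm) into the carrier's notch at home.
- latch (a joint): Retaining latch: flat arm 62 mm long on an upright pin. 0 = open (arm points back along the shelf and a little outwards); grows clockwise seen from above to 1.92 rad = closed (arm across the mouth, pointing to gate -x, toe 2 mm behind the home carrier; a carrier that is not home is in its way). Stays where it is left; about 1 N at the knob moves it.
- latch_pivot (a point): Axis of the latch, gate (53, 1) mm, at the arm's top face (26 mm above the bench).
- latch_knob (a point): Centre of the latch's round orange knob, 11 mm diameter and 22 mm high (27 to 49 mm above the bench), 50 mm from the pivot along the arm.
- wood_box_a: Bystander: brown wooden box 89 x 112 x 58 mm; origin at the centre of its underside.
- hex_key_3: Bystander: small black hex key 28 x 70 x 8 mm; origin at the centre of its underside.
- sample_tin: Bystander: round white tin 62 mm across, 23 mm high; origin at the centre of its underside.
- adapter_plate: Bystander: square light metal plate 62 x 62 x 10 mm with holes; origin at the centre of its underside.
- spare_knob: Bystander: orange knob with a threaded stud, 26 mm across, 32 mm high; origin at the centre of its underside.
- hex_key_5: Bystander: black hex key 34 x 89 x 8 mm; origin at the centre of its underside.

How it is judged:
By the outcome, as a careful person would: the job done as asked, in the order asked, and still so for the second after the job is handed in, with the robot touching nothing.
It also fails if it takes over 72 s, if anything falls off the work surface, if the arm or the gripper's body presses on something with over 40 N, if the wrist force passes 120 N, or if a joint passes its speed limit or range.

### The arm

A 6-joint arm with a two-finger parallel gripper is mounted at the origin on a cart in front of the work surface, level with it; the furniture and walls round the work are solid. World frame = base frame: x ahead of the robot, y to its left, z up, the work surface at z = 0. Lengths are in m, angles in degrees, forces in N, time in s.
With the tool pointing down it reaches from about 0.375 to 0.9 m from the base axis. Payload 3.1 kg.
Tool frame: the origin (TCP) lies where the fingers leave the gripper's body, on its centre line; the fingertips stand 70 mm ahead of it and the grasp point (between the pads) lies 51 mm ahead of it; z points along the fingers, y is the line along which they close (so a half turn about z gives the same grasp; the last joint's range is limited). The gripper opens to 87 mm and grips with 3 to 60 N. Pads are 19 mm wide; open, the fingers measure 117 mm over their backs; the gripper's body (75 mm by 190 mm) begins 51 mm behind the grasp point.
Start: joints at [-74.914, 30.224, 82.088, -0, 67.689, -10.227], TCP at [0.267, -0.565, 0.292] pointing down, gripper open.
Joint ranges: [-176.69, 176.69], [-43.24, 126.21], [12.49, 139.97], [-82, 262], [0, 151.66], [-163.58, 163.58]. Speed limits (degrees/s): [159.86, 159.86, 180, 180, 180, 180].

### API

Orientations are given as a 3x3 rotation matrix whose columns are the frame's x, y, z axes.
In Python, from rig import readout, capture, calibration, bot, look_for gives the robot as it stands. The module is installed in compiled form; this text tells all that it offers.
- The arm moves only by the shell command python3 -m pendant 'ROWS'. ROWS is JSON, a list of rows, each a list of 7 numbers: the shift along the tool's x, y, z normalised to -1 to 1, where 1 is 200 mm, then the turn, a rotation vector about the tool's x, y, z normalised to -1 to 1, where 1 is 180 degrees, then the closure, from -1 (fully open) to 1 (shut). In form: [[dx, dy, dz, ax, ay, az, grip], ...]. A call has 1 to 8 rows; each row is the pose to reach, as a shift and turn from the pose commanded when the call began, along the tool's axes at that moment, turning the shorter way round; what a row does not reach only later rows make up. A row lasts 1/10 s, in which the tool goes at most 50 mm and 8.59 degrees, less where a joint would pass 70% of its speed; a pose out of reach is approached as far as the arm can. A call with a number of a shift or a turn outside -1 to 1 is refused whole. A call with a gripper value outside its range is refused whole. The fingers move at their own pace and stop on an object; the grip force is fixed at half the most. Time passes only in rows, so rows that repeat a pose let the fingers close. It gives the time, the measured TCP pose, the force, the opening and the grip force at its end, in the units of the state.
- readout.read_state(): the state, without advancing time (a new reading comes with each control period).
- capture(name): name is "side" or "top" or "wrist"; returns (picture, depth): 400x640x3 uint8, red, green, blue; 400x640 float32, m along the optical axis (not along the pixel's ray), 0 where there is no reading.
- calibration(name): a dict with "mtx" (3x3 intrinsics, pixels), "T" (4x4, takes a point from camera to world coordinates); the wrist camera has in their place "mount" (4x4, takes a point from camera to tool coordinates, whose origin is the TCP and whose axes are the flange's). Camera axes: x right, y down, z forward; pixel columns grow to the right and rows downward; lengths in m; the calibration is good to about 2 mm. A picture is of the moment at which its call begins: read the wrist's pose just before it. calibration takes no time and is no camera call.
- bot.hand_in(): hands the job in; it is judged then, once.
Trained networks look in the newest picture that a camera, given by its name, has taken for a name from the list of things; names that differ only in an ending like _2 or _b are one class to them, and where a whole thing is asked for, a point or a joint stands for the part that bears it (a point fixed in the world has none). Each returns a list of dicts, best first, with "conf" (0 to 1); they miss things now and then, are a little off and sometimes report something else, mostly with a low value. They report only what shows in the picture. A call takes as long as a camera call.
- look_for(thing, camera): "extent" ([left, top, right, bottom] in pixels, round what is visible of it).
The state is a dict: "time_s": time; "joint_positions": joint angles; "qvel": joint speeds; "tau": joint torques, N m; "position": TCP position; "tcp_rot": TCP orientation; "force": force on the tool from outside, world axes, zero at the start; "moment": the same for the moment, N m; "opening": opening from 0.0 (shut) to 1.0 (fully open); "grasp_force": force on a finger pad.
Only numpy, scipy, OpenCV 4.12 (cv2) and the standard library are available. Lean on these libraries where they do the work, as an engineer would, in place of code of your own. Each camera call takes 0.05 s, during which the arm holds its last target. There are 200 camera calls.

## Working session

There is one attempt and no reset: what is moved stays moved. The work goes in short steps, Python scripts to look and compute and a shell command to move; the robot and the scene stay as the last step left them, time stands still between calls to the robot, and variables do not carry over. Pictures are saved under pics/ and viewed, at most 10 in all, crops included, and the job is handed in when it is done.

```bash
mkdir -p pics
cat > h.py <<'E'
import numpy as np,cv2
from rig import readout,capture,calibration,bot,look_for
def grab(n,save=None):
    s=readout.read_state(); p,d=capture(n); c=calibration(n)
    if 'T' in c: T=np.array(c['T'])
    else:
        W=np.eye(4);W[:3,:3]=np.array(s['tcp_rot']);W[:3,3]=s['position'];T=W@np.array(c['mount'])
    if save: cv2.imwrite('pics/'+save,p[...,::-1])
    return p,d,np.array(c['mtx']),T
def cloud(d,K,T):
    v,u=np.mgrid[:d.shape[0],:d.shape[1]]
    P=np.stack([(u-K[0,2])/K[0,0]*d,(v-K[1,2])/K[1,1]*d,d],-1)
    return P@T[:3,:3].T+T[:3,3]
def proj(w,K,T):
    c=(np.asarray(w)-T[:3,3])@T[:3,:3]; q=c@K.T; return q[...,:2]/q[...,2:]
E
python3 - <<'E'
from h import *
for n in ['top','side']:
    p,d,K,T=grab(n,n+'0.png'); C=cloud(d,K,T)
    for t in ['gate','carrier_center','thumb_pad','latch_knob','glass','spare_knob']:
        for r in look_for(t,n)[:2]:
            l,tp,rr,b=map(int,r['extent']); print(n,t,round(r['conf'],2),(l,tp,rr,b),C[(tp+b)//2,(l+rr)//2].round(3))
s=readout.read_state();print(s)
E
```

```text
top gate 0.94 (388, 183, 461, 221) [ 0.499 -0.414  0.012]
top carrier_center 0.74 (390, 189, 413, 208) [ 0.515 -0.327  0.017]
top glass 0.69 (398, 195, 413, 208) [ 0.504 -0.342  0.019]
top spare_knob 0.52 (244, 214, 246, 219) [0.457 0.259 0.023]
top spare_knob 0.16 (256, 206, 275, 225) [0.461 0.187 0.001]
side gate 0.59 (297, 142, 339, 180) [ 0.503 -0.112  0.142]
side carrier_center 0.56 (308, 160, 330, 172) [ 0.5   -0.119  0.123]
side thumb_pad 0.69 (329, 150, 340, 163) [ 0.443 -0.404  0.021]
side thumb_pad 0.53 (311, 167, 327, 170) [ 0.5   -0.114  0.119]
side glass 0.46 (334, 151, 342, 161) [ 0.43  -0.368  0.037]
side glass 0.43 (312, 160, 328, 166) [ 0.497 -0.121  0.131]
side spare_knob 0.44 (344, 323, 372, 364) [0.435 0.392 0.005]
side spare_knob 0.41 (333, 284, 347, 302) [0.462 0.276 0.017]
{'time_s': 0.7, 'joint_positions': array([-7.49121727e+01,  3.02212237e+01,  8.20882143e+01,  1.36642430e-03,
        6.76875923e+01, -1.02269253e+01]), 'qvel': array([ 0.02831074, -0.08057294, -0.10541109,  0.00133465,  0.04438837,
       -0.00700849]), 'tau': array([ 7.78336039e-05, -4.39864182e+01, -1.76953036e+01,  6.33625011e-02,
        5.03610726e-02, -2.16222747e-05]), 'position': array([ 0.26727394, -0.56494662,  0.29227002]), 'tcp_rot': array([[ 9.03976354e-01,  4.27582448e-01,  3.47945587e-05],
       [ 4.27582450e-01, -9.03976353e-01, -4.43032935e-05],
       [ 1.25101476e-05,  5.49266724e-05, -9.99999998e-01]]), 'force': array([-0.24430602,  0.1864696 , -0.3420911 ]), 'moment': array([-0.0647264 , -0.0294988 , -0.05380849]), 'grasp_force': 0.0, 'opening': 1.0038921973751265}
```

View pics/top0.png

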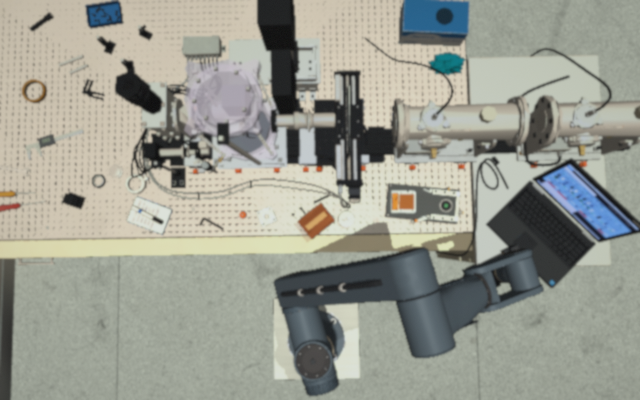

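View pics/side0.png

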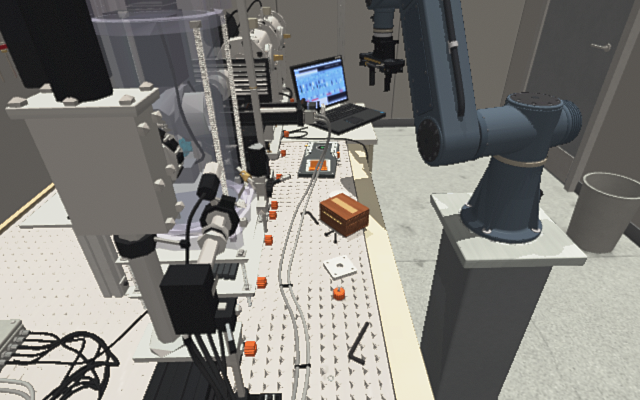

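The top view shows the gate at pixels (388-461, 183-221), with the carrier at its left end. The side view shows it at (297-339, 142-180) behind the wooden box. Next I'll work out a close wrist view.

Run:
```python
from h import *
c=calibration('wrist');print(np.array(c['mount']).round(3),np.array(c['mtx']).round(1))
p,d,K,T=grab('top');C=cloud(d,K,T)
# height map around work
for X in np.arange(.3,.8,.05):
    print(round(X,2),[ (lambda m: round(float(np.nanmax(C[...,2][m])),2) if m.any() else None)((abs(C[...,0]-X)<.025)&(abs(C[...,1]-Y)<.025)&(d>0)) for Y in np.arange(-.65,0,.05)])
s=readout.read_state();R=s['tcp_rot'];g=np.array([.42,-.42,.33]);print((R.T@(g-s['position'])/.2).round(3))
```

```text
[[ 0.001 -0.959 -0.282  0.077]
 [ 1.     0.     0.001 -0.001]
 [-0.    -0.282  0.959 -0.092]
 [ 0.     0.     0.     1.   ]] [[312.3   0.  319.7]
 [  0.  312.3 202.9]
 [  0.    0.    1. ]]
0.3 [0.01, 0.56, 0.58, 0.61, 0.62, 0.62, -0.0, 0.81, 0.84, 0.84, 0.81, 0.72, 0.63]
0.35 [0.34, 0.56, 0.57, -0.0, -0.0, -0.0, -0.0, 0.0, 0.84, 0.83, -0.0, -0.0, -0.0]
0.4 [0.04, 0.02, 0.02, 0.02, 0.01, 0.01, 0.02, 0.01, 0.01, 0.01, 0.03, 0.03, 0.07]
0.45 [0.03, 0.02, 0.03, 0.03, 0.04, 0.05, 0.05, 0.03, 0.03, 0.01, 0.2, 0.27, 0.07]
0.5 [0.01, 0.02, 0.03, 0.03, 0.03, 0.02, 0.03, 0.03, 0.02, 0.02, 0.31, 0.31, 0.07]
0.55 [0.02, 0.02, 0.04, 0.03, 0.03, 0.03, 0.03, 0.04, 0.02, 0.01, 0.32, 0.31, 0.08]
0.6 [0.02, 0.01, 0.07, 0.01, 0.01, 0.39, 0.38, 0.02, 0.01, 0.07, 0.31, 0.43, 0.07]
0.65 [0.44, 0.44, 0.41, 0.41, 0.41, 0.42, 0.42, 0.43, 0.44, 0.26, 0.31, 0.43, 0.27]
0.7 [0.45, 0.45, 0.48, 0.48, 0.43, 0.51, 0.51, 0.45, 0.45, 0.26, 0.32, 0.43, 0.41]
0.75 [0.45, 0.45, 0.48, 0.48, 0.43, 0.51, 0.44, 0.44, 0.45, 0.19, 0.32, 0.43, 0.41]
[ 1.    -0.329 -0.189]
```

```bash
python3 - <<'E'
from h import *
s=readout.read_state();R=s['tcp_rot'];g=np.array([.46,-.41,.30]);print((R.T@(g-s['position'])/.2).round(3))
E
python3 -m pendant '[[1,-0.3,-0.04,0,0,-0.36,1],[1,-0.3,-0.04,0,0,-0.36,1],[1,-0.3,-0.04,0,0,-0.36,1],[1,-0.3,-0.04,0,0,-0.36,1],[1,-0.3,-0.04,0,0,-0.36,1],[1,-0.3,-0.04,0,0,-0.36,1],[1,-0.3,-0.04,0,0,-0.36,1],[1,-0.3,-0.04,0,0,-0.36,1]]'
python3 - <<'E'
from h import *
p,d,K,T=grab('wrist','w1.png'); C=cloud(d,K,T)
for t in ['gate','carrier_center','thumb_pad','latch_knob','latch','glass']:
    for r in look_for(t,'wrist')[:2]:
        l,tp,rr,b=map(int,r['extent']); print(t,round(r['conf'],2),(l,tp,rr,b),C[(tp+b)//2,(l+rr)//2].round(3))
np.savez('w1.npz',p=p,d=d,K=K,T=T)
E
```

```text
[ 1.202 -0.288 -0.039]
time_s: 1.55
position: [0.4228, -0.4249, 0.3004]
tcp_rot: [[-0.007, 1.0, 0.0], [1.0, 0.007, -0.0], [-0.0, 0.0, -1.0]]
force: [-0.7, 0.7, 0.3]
opening: 0.355
grasp_force: 0.0
gate 0.56 (317, 34, 456, 275) [ 0.502 -0.396  0.015]
gate 0.26 (366, 56, 423, 83) [ 0.503 -0.302  0.021]
carrier_center 0.58 (349, 51, 433, 142) [ 0.502 -0.33   0.018]
latch_knob 0.94 (322, 125, 340, 182) [ 0.435 -0.394  0.025]
latch 0.66 (320, 124, 340, 182) [ 0.421 -0.347  0.392]
latch 0.23 (363, 88, 419, 136) [ 0.504 -0.348  0.018]
```

View pics/w1.png

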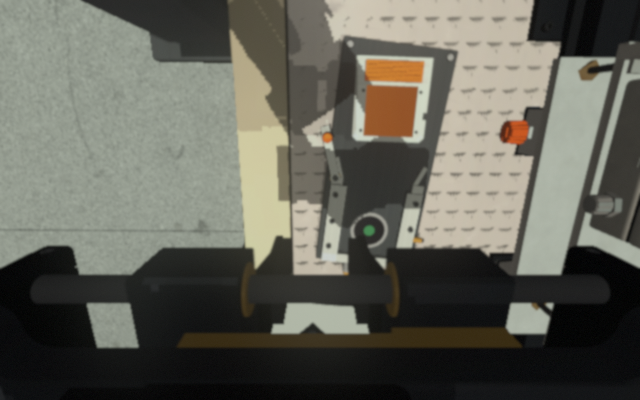

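The wrist view shows the pad at (365-423, 58-82), carrier at (350-433, 53-142), latch knob at (327, 137), and the gate running downward and slightly left. Next I'll fit the rectangles.

```bash
cat > fit.py <<'E'
from h import *
def onplane(uv,z,K,T):
    uv=np.asarray(uv,float).reshape(-1,2)
    r=np.c_[(uv[:,0]-K[0,2])/K[0,0],(uv[:,1]-K[1,2])/K[1,1],np.ones(len(uv))]@T[:3,:3].T
    return T[:3,3]+r*((z-T[2,3])/r[:,2])[:,None]
def rect(mask,z,K,T,name):
    mask=cv2.morphologyEx(mask.astype(np.uint8),cv2.MORPH_OPEN,np.ones((3,3)))
    n,L,S,_=cv2.connectedComponentsWithStats(mask)
    if n<2: print(name,'none');return
    i=1+S[1:,4].argmax(); v,u=np.nonzero(L==i)
    P=onplane(np.c_[u,v],z,K,T)[:,:2]; r=cv2.minAreaRect((P*1000).astype(np.float32))
    print(name,'px',S[i],'centre mm',np.round(r[0],1),'size',np.round(r[1],1),'ang',round(r[2],2)); return r
E
python3 - <<'E'
from fit import *
f=np.load('w1.npz');p,d,K,T=[f[k] for k in 'pdKT']
h=cv2.cvtColor(p,cv2.COLOR_RGB2HSV);C=cloud(d,K,T)
roi=np.zeros(d.shape,bool);roi[40:150,335:450]=1
or_=(h[...,1]>150)&(h[...,0]<20)&roi
pad=or_.copy();pad[84:]=0
gl=or_.copy();gl[:84]=0
rect(pad,.022,K,T,'pad');rect(gl,.018,K,T,'glass')
r2=roi.copy();
c=((p.min(-1)>130)|or_)&roi;c[:52]=0
rect(c,.019,K,T,'carrier')
g=(C[...,2]>.009)&(d>0);g[:, :310]=0;g[:,470:]=0;g[235:]=0;g[:34]=0
rect(g,.016,K,T,'gate-part')
print('heights base',np.median(C[150:180,370:410,2]), 'bench',np.median(C[100:200,470:490,2]))
kb=(h[...,1]>150)&(h[...,0]<12);kb[:120]=0;kb[150:]=0;kb[:,:310]=0;kb[:,345:]=0
rect(kb,.049,K,T,'knob')
cv2.imwrite('pics/w1c.png',cv2.resize(p[30:270,300:480,::-1],None,fx=2.5,fy=2.5,interpolation=cv2.INTER_CUBIC))
E
```

```text
pad px [ 366   60   57   22 1078] centre mm [ 502.7 -304. ] size [19.7 61.3] ang 88.44
glass px [ 365   86   51   50 2282] centre mm [ 501.7 -347. ] size [53.3 55.1] ang 88.49
carrier px [ 357   55   77   88 2576] centre mm [ 502.6 -334.7] size [92.5 83.9] ang 88.54
gate-part px [  318    36   140   199 20890] centre mm [ 490.6 -390.4] size [233.9 139.5] ang 83.34
heights base 0.015479077631307098 bench -0.00040992324733496455
knob none
```

View pics/w1c.png

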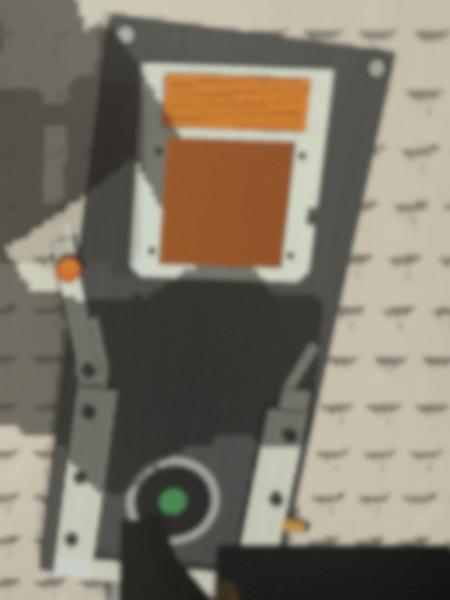

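The crop shows base corners at crop px (112, 14), (395, 52) and (42, 567). The latch knob is at (68, 268) and its pivot at about (88, 370). The carrier is turned a few degrees relative to the gate.

Run:
```python
from fit import *
f=np.load('w1.npz');p,d,K,T=[f[k] for k in 'pdKT']
q=lambda x,y,z:(onplane([[300+x/2.5-.3,30+y/2.5-.3]],z,K,T)[0,:2]*1000).round(1)
A=q(112,14,.016);B=q(395,52,.016);L=q(42,567,.016);R=q(300,525,.016)
print('A',A,'B',B,'L',L,'R',R,'width',np.hypot(*(A-B)))
y=(L-A)/np.hypot(*(L-A)); y2=(R-B)/np.hypot(*(R-B)); w=(B-A);w=w/np.hypot(*w); print('len',np.hypot(*(L-A)),'ydir',y,y2,'from width',[w[1],-w[0]])
print('knob',q(68,268,.049),'pivot',q(90,370,.026))
print('rail ends: inner left',q(118,390,.03),'inner right',q(268,408,.03))
print('rail left stop end',q(55,572,.03))
```

```text
A [ 447.8 -268.2] B [ 572.6 -282.3] L [ 418.7 -532. ] R [ 552.9 -506.9] width 125.59398870965124
len 265.40016955533395 ydir [-0.10964575 -0.99397073] [-0.08737603 -0.9961754 ] from width [np.float64(-0.11226651963890141), np.float64(-0.9936781312719769)]
knob [ 429.5 -374. ] pivot [ 441.2 -423.5]
rail ends: inner left [ 454.5 -432.3] inner right [ 526.7 -440.6]
rail left stop end [ 425.5 -527.9]
```

Run:
```python
from fit import *
f=np.load('w1.npz');p,d,K,T=[f[k] for k in 'pdKT'];C=cloud(d,K,T)
for src,(CC,dd) in {'wrist':(C,d),'top':(lambda a:(cloud(a[1],a[2],a[3]),a[1]))(grab('top'))}.items():
  for y0 in np.arange(-.54,-.2,.04):
    m=(dd>0)&(abs(CC[...,1]-y0)<.02)&(CC[...,2]>.07)&(CC[...,2]<.6)&(CC[...,0]>.53)
    print(src,round(y0,2),CC[...,0][m].min().round(3) if m.sum()>3 else None, CC[...,2][m][CC[...,0][m].argmin()].round(3) if m.sum()>3 else None)
s=readout.read_state();R=s['tcp_rot'];print(s['position'],(R.T@(np.array([.5027,-.304,.14])-s['position'])/.2).round(4), np.degrees(np.arctan2(R[1,1],R[0,1])),s['joint_positions'])
```

```text
wrist -0.54 0.638 0.074
wrist -0.5 0.638 0.077
wrist -0.46 0.638 0.074
wrist -0.42 0.638 0.079
wrist -0.38 0.638 0.08
wrist -0.34 0.638 0.085
wrist -0.3 0.638 0.085
wrist -0.26 0.676 0.072
wrist -0.22 None None
top -0.54 0.641 0.085
top -0.5 0.641 0.089
top -0.46 0.641 0.089
top -0.42 0.636 0.371
top -0.38 0.607 0.382
top -0.34 0.636 0.36
top -0.3 0.641 0.089
top -0.26 0.641 0.375
top -0.22 0.645 0.076
[ 0.42233016 -0.42527102  0.30024777] [0.6059 0.4025 0.8012] 0.06305922985944111 [-5.58716633e+01  2.77203924e+01  8.53930985e+01  1.63851830e-05
  6.68865388e+01 -5.59347290e+01]
```

```bash
python3 -m pendant '[[0.25,0.16,0.3,0,0,0.0087,1],[0.5,0.32,0.5,0,0,0.0087,1],[0.606,0.402,0.7,0,0,0.0087,1],[0.606,0.402,0.8,0,0,0.0087,1],[0.606,0.402,0.8,0,0,0.0087,1],[0.606,0.402,0.8,0,0,0.0087,1]]'
python3 - <<'E'
from fit import *
p,d,K,T=grab('wrist','w2.png')
np.savez('w2.npz',p=p,d=d,K=K,T=T)
for t in ['thumb_pad','carrier_center']:
    for r in look_for(t,'wrist')[:1]: print(t,r)
h=cv2.cvtColor(p,cv2.COLOR_RGB2HSV)
E
```

```text
time_s: 2.55
position: [0.5019, -0.3012, 0.1374]
tcp_rot: [[0.023, 1.0, -0.005], [1.0, -0.023, 0.005], [0.004, -0.005, -1.0]]
force: [-0.6, 0.5, -0.1]
opening: 0.005
grasp_force: 0.0
thumb_pad {'extent': [280.2, 216.5, 369.1, 245.0], 'conf': 0.97}
carrier_center {'extent': [261.7, 205.0, 385.1, 318.8], 'conf': 0.82}
```

View pics/w2.png

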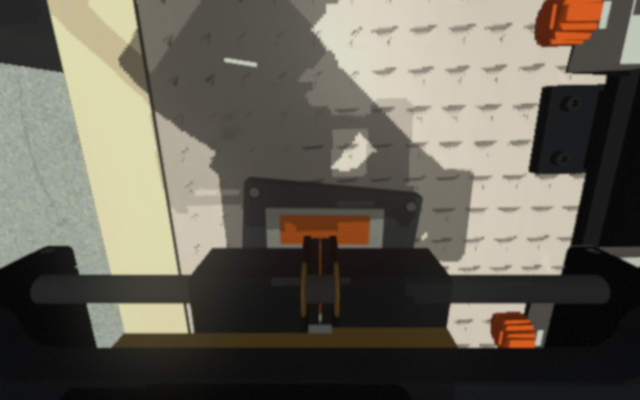

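The fingertips (about (320, 240)) are above the pad (280-369, 216-245), with the carrier under the gripper. Next I'll refine the pad centre.

Run:
```python
from fit import *
f=np.load('w2.npz');p,d,K,T=[f[k] for k in 'pdKT']
h=cv2.cvtColor(p,cv2.COLOR_RGB2HSV)
m=(h[...,1]>140)&(h[...,0]<20)&(p[...,0]>90);m[:205]=0;m[250:]=0;m[:,:265]=0;m[:,385:]=0
rect(m,.022,K,T,'pad')
print(onplane([[250,182],[417,198]],.016,K,T).round(4))
s=readout.read_state();R=s['tcp_rot'];tip=s['position']+R@[0,0,.07];print(s['position'],tip,proj(tip,K,T),R.round(4),s['force'])
```

```text
pad px [ 280  216   89   28 2241] centre mm [ 503.8 -303.9] size [20.5 62.8] ang 88.81
[[ 0.4525 -0.2695  0.016 ]
 [ 0.5699 -0.2836  0.016 ]]
[ 0.50309972 -0.30512259  0.14133503] [ 0.50322897 -0.30526114  0.07133529] [324.10098899 263.78845926] [[ 0.0259  0.9997  0.0018]
 [ 0.9997 -0.0259 -0.002 ]
 [-0.0019  0.0019 -1.    ]] [ 0.07937105 -0.52369052 -0.31688744]
```

```bash
python3 -m pendant '[[0.005,0.002,0.1,0,0,0,1],[0.005,0.002,0.18,0,0,0,1],[0.005,0.002,0.22,0,0,0,1],[0.005,0.002,0.22,0,0,0,1],[0.005,0.002,0.22,0,0,0,1]]'; python3 -c "
from h import *
s=readout.read_state();print(s['position'],s['force'])"
```

```text
time_s: 3.2
position: [0.5033, -0.3039, 0.0973]
tcp_rot: [[0.026, 1.0, 0.002], [1.0, -0.026, -0.001], [-0.001, 0.002, -1.0]]
force: [0.7, 0.2, 0.0]
opening: 0.002
grasp_force: 0.0
[ 0.50327177 -0.30388989  0.09732094] [0.71852416 0.24293373 0.04110854]
```

Tip at about 27 mm and contact is expected at 22 mm.

```bash
python3 -m pendant '[[0,0,0.008,0,0,0,1],[0,0,0.016,0,0,0,1],[0,0,0.022,0,0,0,1],[0,0,0.022,0,0,0,1]]'; python3 -m pendant '[[0,0,0.003,0,0,0,1],[0,0,0.003,0,0,0,1]]'
```

```text
time_s: 3.6
position: [0.5032, -0.303, 0.0922]
tcp_rot: [[0.025, 1.0, 0.0], [1.0, -0.025, -0.0], [-0.0, 0.0, -1.0]]
force: [-0.2, -0.0, 1.1]
opening: 0.001
grasp_force: 0.7
time_s: 3.8
position: [0.5032, -0.303, 0.092]
tcp_rot: [[0.025, 1.0, 0.001], [1.0, -0.025, -0.001], [-0.001, 0.001, -1.0]]
force: [0.2, -0.3, 6.0]
opening: 0.007
grasp_force: 2.7
```

```bash
python3 -m pendant '[[0,0,0.003,0,0,0,1],[0,0,0.003,0,0,0,1]]'; python3 -m pendant '[[0,0,0.002,0,0,0,1],[0,0,0.002,0,0,0,1]]'
```

```text
time_s: 4.0
position: [0.5032, -0.303, 0.0919]
tcp_rot: [[0.025, 1.0, 0.001], [1.0, -0.025, -0.001], [-0.001, 0.001, -1.0]]
force: [-1.1, 1.0, 7.9]
opening: 0.008
grasp_force: 4.1
time_s: 4.2
position: [0.5034, -0.3031, 0.0918]
tcp_rot: [[0.025, 1.0, 0.001], [1.0, -0.025, -0.001], [-0.001, 0.001, -1.0]]
force: [-1.4, 0.2, 10.2]
opening: 0.006
grasp_force: 5.0
```

```bash
python3 -m pendant '[[-0.02,0.001,0,0,0,0.004,1],[-0.04,0.002,0,0,0,0.008,1],[-0.06,0.002,0,0,0,0.012,1],[-0.08,0.003,0,0,0,0.016,1],[-0.1,0.004,0,0,0,0.02,1],[-0.12,0.005,0,0,0,0.024,1],[-0.147,0.005,0,0,0,0.028,1],[-0.147,0.005,0,0,0,0.028,1]]'
python3 - <<'E'
from fit import *
p,d,K,T=grab('wrist','w3.png');np.savez('w3.npz',p=p,d=d,K=K,T=T)
h=cv2.cvtColor(p,cv2.COLOR_RGB2HSV)
m=(h[...,1]>140)&(h[...,0]<20)&(p[...,0]>90);m[:205]=0;m[300:]=0;m[:,:240]=0;m[:,400:]=0
rect(m,.022,K,T,'pad')
s=readout.read_state();R=s['tcp_rot'];tip=s['position']+R@[0,0,.07];print(tip,R.round(4),s['force'],s['joint_positions'])
E
```

```text
time_s: 5.0
position: [0.5043, -0.3337, 0.0919]
tcp_rot: [[0.113, 0.994, 0.003], [0.994, -0.113, -0.003], [-0.003, 0.003, -1.0]]
force: [-0.2, -0.8, 8.5]
opening: 0.006
grasp_force: 4.2
pad px [337 237  41  10 402] centre mm [ 525.4 -328.7] size [ 5.5 22.7] ang 83.43
[ 0.50449649 -0.33384688  0.02188742] [[ 0.1132  0.9936  0.0029]
 [ 0.9936 -0.1132 -0.0032]
 [-0.0028  0.0033 -1.    ]] [ 0.11396965 -0.67865016  8.17204954] [-4.40598228e+01  4.45399482e+01  9.28905866e+01 -2.10561050e-02
  4.23216120e+01 -3.75466937e+01]
```

View pics/w3.png

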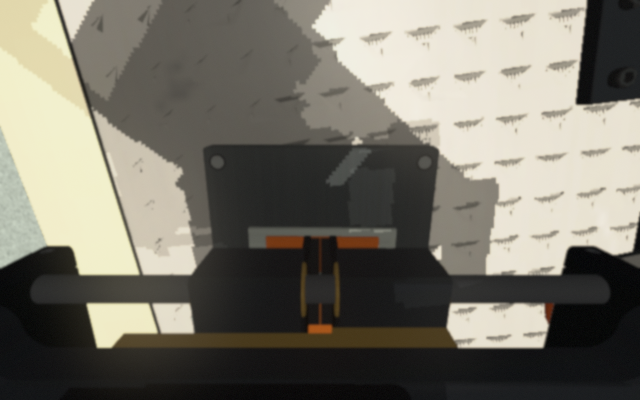

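The carrier rear edge (247-397, row 228) is now parallel to the base rear edge (204-438, row 147). The fingers are on the pad. Next I'll check the lateral offset.

Run:
```python
from fit import *
f=np.load('w3.npz');p,d,K,T=[f[k] for k in 'pdKT']
P=lambda u,v,z:onplane([[u,v]],z,K,T)[0,:2]*1000
a,b=P(204,147,.016),P(438,147,.016); c,e=P(247.5,228,.019),P(397,228,.019); f1,f2=P(265.5,237,.022),P(379.5,237,.022)
m=P(217.5,162.5,.016),P(424.5,162.5,.016)
w=(b-a)/np.hypot(*(b-a)); print('width',np.hypot(*(b-a)),np.hypot(*(e-c)),np.hypot(*(f2-f1)),w,(m[1]-m[0])/np.hypot(*(m[1]-m[0])))
y=np.array([w[1],-w[0]]);g=(a+b)/2
for n,q in [('screws',(m[0]+m[1])/2),('carrier rear',(c+e)/2),('pad',(f1+f2)/2),('tip',np.array([504.5,-333.8]))]: print(n,'gate x',-(q-g)@w,'gate y',(q-g)@y-155)
print((c,e),g+155*y)
```

```text
width 124.49391561931915 84.28974560374873 63.66330698911751 [ 0.99356302 -0.11328078] [ 0.99354363 -0.11345068]
screws gate x 0.002798589035405419 gate y -146.715622611772
carrier rear gate x -0.7094319838755831 gate y -110.10169126605356
pad gate x -0.8111541839404657 gate y -105.89075467053553
tip gate x -0.00493274554873846 gate y -95.72916057190531
(array([ 464.9590668 , -314.78577963]), array([ 548.69712494, -324.41380296])) [ 493.65082508 -428.91239463]
```

```bash
python3 -m pendant '[[-0.02,-0.002,0.001,0,0,0,1],[-0.04,-0.0035,0.001,0,0,0,1],[-0.06,-0.0035,0.001,0,0,0,1],[-0.08,-0.0035,0.001,0,0,0,1],[-0.1,-0.0035,0.001,0,0,0,1],[-0.12,-0.0035,0.001,0,0,0,1],[-0.14,-0.0035,0.001,0,0,0,1],[-0.14,-0.0035,0.001,0,0,0,1]]'
```

```text
time_s: 5.85
position: [0.5004, -0.3613, 0.0919]
tcp_rot: [[0.113, 0.994, 0.003], [0.994, -0.113, -0.003], [-0.003, 0.003, -1.0]]
force: [-0.2, 0.2, 8.8]
opening: 0.005
grasp_force: 4.5
```

```bash
python3 -m pendant '[[-0.02,0,0.001,0,0,0,1],[-0.04,0,0.001,0,0,0,1],[-0.06,0,0.001,0,0,0,1],[-0.08,0,0.001,0,0,0,1],[-0.1,0,0.001,0,0,0,1],[-0.12,0,0.001,0,0,0,1],[-0.14,0,0.001,0,0,0,1],[-0.15,0,0.001,0,0,0,1],[-0.15,0,0.001,0,0,0,1]]'; python3 -c "
from h import *
s=readout.read_state();print(s['position'],s['force'])"
```

```text
[ 0.50037094 -0.36125959  0.09187666] [-0.17230553  0.21299239  8.78240504]invalid input at $: expected 1 to 8 rows
```

```bash
python3 -m pendant '[[-0.02,0,0.001,0,0,0,1],[-0.04,0,0.001,0,0,0,1],[-0.06,0,0.001,0,0,0,1],[-0.08,0,0.001,0,0,0,1],[-0.1,0,0.001,0,0,0,1],[-0.12,0,0.001,0,0,0,1],[-0.14,0,0.001,0,0,0,1],[-0.14,0,0.001,0,0,0,1]]'
python3 - <<'E'
from fit import *
p,d,K,T=grab('wrist','w4.png');np.savez('w4.npz',p=p,d=d,K=K,T=T)
s=readout.read_state();print(s['position'],s['force'],s['moment'])
E
```

```text
time_s: 6.65
position: [0.4972, -0.3892, 0.0918]
tcp_rot: [[0.113, 0.994, 0.003], [0.994, -0.113, -0.003], [-0.003, 0.003, -1.0]]
force: [0.4, 0.1, 9.6]
opening: 0.002
grasp_force: 4.7
[ 0.49723074 -0.38917542  0.09185912] [ 0.15070522 -0.52356331  9.57687735] [-0.05878012  0.0633532   0.00618173]
```

View pics/w4.png

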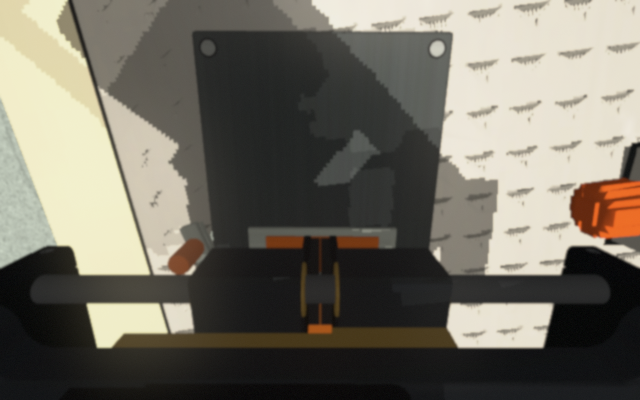

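The carrier has followed; its rear edge is still at 247-397 relative to the fingers, and its front is under the lips. Next I'll move up to the detent and then increase the pressing force.

```bash
python3 -m pendant '[[-0.02,0,0,0,0,0,1],[-0.04,0,0,0,0,0,1],[-0.06,0,0,0,0,0,1],[-0.08,0,0.001,0,0,0,1],[-0.1,0,0.003,0,0,0,1],[-0.12,0,0.005,0,0,0,1],[-0.12,0,0.006,0,0,0,1],[-0.12,0,0.006,0,0,0,1]]'
```

```text
time_s: 7.5
position: [0.4949, -0.4134, 0.0917]
tcp_rot: [[0.113, 0.994, 0.004], [0.994, -0.113, -0.005], [-0.004, 0.004, -1.0]]
force: [-0.8, -0.1, 12.4]
opening: 0.002
grasp_force: 6.7
```

```bash
python3 -m pendant '[[0,0,0.003,0,0,0,1],[0,0,0.005,0,0,0,1],[0,0,0.005,0,0,0,1]]';python3 -m pendant '[[-0.006,0,0,0,0,0,1],[-0.012,0,0,0,0,0,1],[-0.018,0,0,0,0,0,1],[-0.024,0,0,0,0,0,1]]'
```

```text
time_s: 7.8
position: [0.4949, -0.4133, 0.0915]
tcp_rot: [[0.113, 0.994, 0.004], [0.994, -0.113, -0.005], [-0.004, 0.004, -1.0]]
force: [-2.0, 1.7, 18.0]
opening: 0.005
grasp_force: 8.8
time_s: 8.2
position: [0.4948, -0.4175, 0.0916]
tcp_rot: [[0.113, 0.994, 0.005], [0.994, -0.113, -0.004], [-0.003, 0.005, -1.0]]
force: [-1.0, 2.7, 17.4]
opening: 0.002
grasp_force: 8.9
```

```bash
python3 -m pendant '[[-0.006,0,0,0,0,0,1],[-0.012,0,0,0,0,0,1],[-0.018,0,0,0,0,0,1],[-0.024,0,0,0,0,0,1]]';python3 -m pendant '[[-0.006,0,0,0,0,0,1],[-0.012,0,0,0,0,0,1],[-0.018,0,0,0,0,0,1],[-0.024,0,0,0,0,0,1]]'
```

```text
time_s: 8.6
position: [0.494, -0.4211, 0.0915]
tcp_rot: [[0.114, 0.994, 0.004], [0.994, -0.114, -0.001], [-0.001, 0.004, -1.0]]
force: [1.0, 6.1, 19.1]
opening: 0.006
grasp_force: 9.9
time_s: 9.0
position: [0.4926, -0.4245, 0.0914]
tcp_rot: [[0.114, 0.994, 0.001], [0.994, -0.114, 0.002], [0.002, 0.001, -1.0]]
force: [-1.9, 8.4, 21.6]
opening: 0.009
grasp_force: 10.8
```

```bash
python3 -m pendant '[[-0.006,0,-0.001,0,0,0,1],[-0.012,0,-0.001,0,0,0,1],[-0.018,0,-0.001,0,0,0,1]]';python3 -m pendant '[[-0.006,0,-0.001,0,0,0,1],[-0.012,0,-0.001,0,0,0,1],[-0.018,0,-0.001,0,0,0,1]]'
```

```text
time_s: 9.3
position: [0.4922, -0.4283, 0.0915]
tcp_rot: [[0.114, 0.994, 0.001], [0.994, -0.114, 0.001], [0.002, 0.001, -1.0]]
force: [-1.7, 6.7, 20.7]
opening: 0.003
grasp_force: 10.1
time_s: 9.6
position: [0.4917, -0.4319, 0.0915]
tcp_rot: [[0.114, 0.994, 0.001], [0.994, -0.114, 0.002], [0.002, 0.001, -1.0]]
force: [-1.6, 6.0, 19.5]
opening: 0.002
grasp_force: 9.7
```

```bash
cat > chk.py <<'E'
from fit import *
p,d,K,T=grab('wrist','w5.png')
h=cv2.cvtColor(p,cv2.COLOR_RGB2HSV)
old=np.load('w4.npz')['p']
for n,q in [('old',old),('new',p)]:
    g=cv2.cvtColor(q,cv2.COLOR_RGB2GRAY).astype(int); hh=cv2.cvtColor(q,cv2.COLOR_RGB2HSV)
    print(n,'gray col 285',g[216:250,285],'col 360',g[216:250,360])
    m=(hh[242,:,1]>140)&(hh[242,:,0]<20); x=np.nonzero(m[250:395])[0]; print(x.min()+250,x.max()+250)
s=readout.read_state();R=s['tcp_rot'];tip=s['position']+R@[0,0,.07];print(tip,s['force'])
E
python3 chk.py
```

```text
old gray col 285 [38 38 37 37 38 38 37 37 38 40 50 64 77 86 92 93 93 92 88 81 72 68 69 69
 68 69 70 70 70 69 66 57 40 28] col 360 [49 49 50 49 48 47 48 48 48 48 50 60 76 89 95 96 96 96 93 88 80 71 68 70
 70 71 70 71 70 68 66 57 41 29]
266 378
new gray col 285 [38 39 37 40 38 39 38 39 38 43 54 69 81 89 93 93 93 92 88 79 71 69 70 69
 69 70 71 70 71 70 66 57 42 29] col 360 [ 49  48  48  50  49  48  49  49  49  49  50  55  75 100 122 133 131 118
 102  92  81  72  70  71  70  70  71  71  70  70  66  55  41  29]
266 378
[ 0.49178654 -0.43221174  0.02153413] [-2.25424038  5.80095016 18.27774594]
```

No slip on the pad, and it's past the detent peak. About 19 mm remain.

```bash
python3 -m pendant '[[-0.012,0,-0.001,0,0,0,1],[-0.024,0,-0.001,0,0,0,1],[-0.036,0,-0.001,0,0,0,1],[-0.048,0,-0.001,0,0,0,1],[-0.06,0,-0.001,0,0,0,1],[-0.066,0,-0.001,0,0,0,1],[-0.07,0,-0.001,0,0,0,1]]'; python3 -m pendant '[[-0.004,0,0,0,0,0,1],[-0.008,0,0,0,0,0,1]]'
```

```text
time_s: 10.35
position: [0.4906, -0.4479, 0.0917]
tcp_rot: [[0.113, 0.994, 0.003], [0.994, -0.113, -0.003], [-0.003, 0.003, -1.0]]
force: [-0.7, 1.2, 15.6]
opening: 0.006
grasp_force: 7.3
time_s: 10.55
position: [0.4907, -0.4499, 0.0917]
tcp_rot: [[0.113, 0.994, 0.004], [0.994, -0.113, -0.004], [-0.003, 0.004, -1.0]]
force: [0.2, 3.0, 14.6]
opening: 0.01
grasp_force: 7.4
```

```bash
python3 -m pendant '[[-0.003,0,0,0,0,0,1],[-0.005,0,0,0,0,0,1],[-0.005,0,0,0,0,0,1]]';python3 -m pendant '[[-0.003,0,0,0,0,0,1],[-0.005,0,0,0,0,0,1],[-0.005,0,0,0,0,0,1]]'
```

```text
time_s: 10.85
position: [0.4906, -0.4503, 0.0916]
tcp_rot: [[0.113, 0.994, 0.003], [0.994, -0.113, -0.003], [-0.002, 0.004, -1.0]]
force: [-0.8, 3.7, 14.6]
opening: 0.003
grasp_force: 7.6
time_s: 11.15
position: [0.4906, -0.4505, 0.0916]
tcp_rot: [[0.113, 0.994, 0.003], [0.994, -0.113, -0.001], [-0.001, 0.003, -1.0]]
force: [1.1, 4.9, 16.1]
opening: 0.001
grasp_force: 8.0
```

```bash
python3 -m pendant '[[-0.004,0,-0.001,0,0,0,1],[-0.008,0,-0.001,0,0,0,1],[-0.01,0,-0.001,0,0,0,1],[-0.01,0,-0.001,0,0,0,1]]'; python3 chk.py
```

```text
time_s: 11.55
position: [0.4905, -0.4508, 0.0916]
tcp_rot: [[0.114, 0.994, 0.003], [0.994, -0.114, 0.002], [0.002, 0.003, -1.0]]
force: [1.8, 7.9, 16.4]
opening: 0.004
grasp_force: 8.4
old gray col 285 [38 38 37 37 38 38 37 37 38 40 50 64 77 86 92 93 93 92 88 81 72 68 69 69
 68 69 70 70 70 69 66 57 40 28] col 360 [49 49 50 49 48 47 48 48 48 48 50 60 76 89 95 96 96 96 93 88 80 71 68 70
 70 71 70 71 70 68 66 57 41 29]
266 378
new gray col 285 [39 37 39 39 39 37 39 37 38 40 52 65 79 87 93 93 93 92 89 81 72 70 68 69
 70 71 72 70 69 67 65 55 42 26] col 360 [ 50  49  49  49  49  49  49  48  48  47  51  66  89 115 130 130 117 103
  93  83  74  69  70  70  70  71  70  71  70  70  66  56  41  30]
267 377
[ 0.49072028 -0.45068425  0.0216403 ] [ 1.40206613  7.38083    15.91178613]
```

View pics/w5.png

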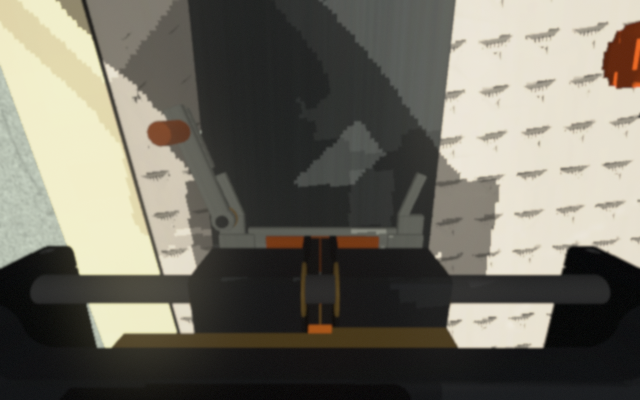

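Run:
```python
from fit import *
s=readout.read_state()
p,d,K,T=grab('wrist')
g=np.array([493.65,-428.9]);y=np.array([-.1133,-.9936]);x=np.array([-.9936,.1133])
def q(n,u,v,z):
    P=onplane([[u,v]],z,K,T)[0,:2]*1000;print(n,((P-g)@x).round(1),((P-g)@y).round(1))
q('carrier rear L',255,227.5,.019);q('carrier rear R',385,227.5,.019)
q('pivot',222,222,.026);q('knob top px',157,131,.049);q('knob base',183,131,.027)
q('railL end',235,234,.0232);q('railR end',403,234,.0232);q('pad edge',290,236.5,.022)
cv2.imwrite('pics/w6.png',cv2.resize(p[160:255,180:450,::-1],None,fx=2.9,fy=2.9,interpolation=cv2.INTER_CUBIC))
```

```text
carrier rear L 37.6 7.1
carrier rear R -35.6 7.2
pivot 53.5 1.3
knob top px 69.8 -47.6
knob base 68.2 -46.3
railL end 47.9 9.4
railR end -44.8 9.4
pad edge 17.7 11.4
```

View pics/w6.png

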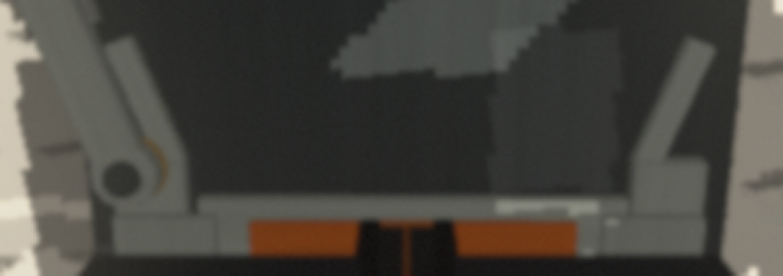

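```bash
python3 -m pendant '[[-0.004,0,-0.001,0,0,0,1],[-0.008,0,-0.001,0,0,0,1],[-0.012,0,-0.002,0,0,0,1],[-0.012,0,-0.002,0,0,0,1]]'
```

```text
time_s: 12.05
position: [0.4905, -0.4512, 0.0916]
tcp_rot: [[0.114, 0.993, 0.002], [0.993, -0.114, 0.006], [0.007, 0.002, -1.0]]
force: [4.0, 11.1, 18.0]
opening: 0.006
grasp_force: 8.6
```

Firmly on the stop. I'll unload the lateral force, then lift.

```bash
python3 -m pendant '[[0.008,0,0,0,0,0,1],[0.016,0,0,0,0,0,1],[0.02,0,-0.002,0,0,0,1],[0.02,0,-0.01,0,0,0,1],[0.02,0,-0.05,0,0,0,1],[0.02,0,-0.2,0,0,0,1],[0.02,0,-0.4,0,0,0,1],[0.02,0,-0.4,0,0,0,1]]'
python3 -m pendant '[[0.2,0,-0.2,0,0,0,1],[0.45,0,-0.5,0,0,0,1],[0.45,0,-0.5,0,0,0,1],[0.45,0,-0.5,0,0,0,1],[0.45,0,-0.5,0,0,0,1]]'
python3 - <<'E'
from fit import *
p,d,K,T=grab('wrist');np.savez('w7.npz',p=p,d=d,K=K,T=T)
print(readout.read_state()['position'],[look_for(t,'wrist')[:1] for t in ['latch_knob','carrier_center','detent']])
g=np.array([493.65,-428.9]);y=np.array([-.1133,-.9936]);x=np.array([-.9936,.1133])
pts=[np.r_[(g+a*x+b*y)/1000,z/1000] for a,b,z in [(0,8,19),(0,100,16),(53,1,26),(69,-47.5,49),(-64,70,20)]]
print(proj(np.array(pts),K,T).round(0))
cv2.imwrite('pics/w7.png',p[...,::-1])
E
```

```text
time_s: 12.85
position: [0.491, -0.4538, 0.1744]
tcp_rot: [[0.113, 0.994, 0.007], [0.994, -0.113, -0.009], [-0.008, 0.008, -1.0]]
force: [1.1, -0.2, 0.2]
opening: 0.006
grasp_force: 0.0
time_s: 13.35
position: [0.4991, -0.3615, 0.2689]
tcp_rot: [[0.112, 0.994, 0.0], [0.994, -0.112, -0.001], [-0.001, 0.0, -1.0]]
force: [0.9, -0.1, 0.7]
opening: 0.001
grasp_force: 0.0
[ 0.4987248  -0.36179638  0.2678438 ] [[{'extent': [250.4, 194.5, 281.8, 249.6], 'conf': 0.93}], [{'extent': [285.9, 243.3, 358.5, 248.5], 'conf': 0.56}], []]
[[322. 245.]
 [322. 310.]
 [276. 242.]
 [256. 208.]
 [373. 292.]]
```

View pics/w7.png

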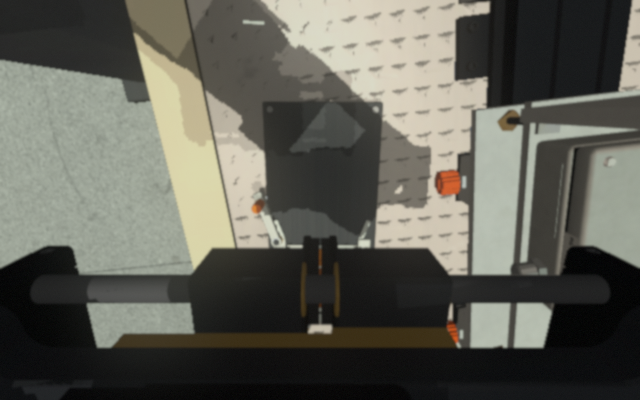

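The gripper hides the channel here, but the latch knob is in view at about (257, 208), matching the model. Now the positions for the latch push.

```bash
cat > arc.py <<'E'
from fit import *
g=np.array([493.65,-428.9]);y=np.array([-.1133,-.9936]);x=np.array([-.9936,.1133])
n=np.array([-.8,.6])
def tip(th,clr,z):
    t=np.radians(th);k=np.array([53,1])+50*np.array([np.cos(t),np.sin(t)])-n*(15+clr)
    return np.r_[(g+k[0]*x+k[1]*y)/1000,z]
def rel(P):
    s=readout.read_state();R=s['tcp_rot'];return (R.T@(P-s['position'])/.2).round(3)
E
python3 - <<'E'
from arc import *
print('hover',rel(tip(-71.7,8,.15)),tip(-71.7,8,.15),readout.read_state()['joint_positions'].round(1))
E
```

```text
hover [-0.034 -0.42   0.586] [ 0.41393655 -0.35914608  0.15      ] [-46.4  31.2  84.8  -0.   64.2 -39.8]
```

```bash
python3 -m pendant '[[-0.03,-0.2,0.1,0,0,-0.295,1],[-0.034,-0.42,0.2,0,0,-0.295,1],[-0.034,-0.42,0.4,0,0,-0.295,1],[-0.034,-0.42,0.585,0,0,-0.295,1],[-0.034,-0.42,0.585,0,0,-0.295,1],[-0.034,-0.42,0.585,0,0,-0.295,1],[-0.034,-0.42,0.585,0,0,-0.295,1],[-0.034,-0.42,0.585,0,0,-0.295,1]]'
python3 - <<'E'
from arc import *
s=readout.read_state();R=s['tcp_rot'];print(s['position'],R.round(3),'n world',-.8*x+.6*y)
print('down',rel(tip(-71.7,8,.103)))
b=tip(-71.7,8,.103)
for th in list(range(-72,-185,-10))+[-182]: print(th,(R.T@(tip(th,0,.103)-b)/.2).round(3))
E
```

```text
time_s: 14.35
position: [0.4146, -0.3593, 0.1511]
tcp_rot: [[-0.725, 0.689, -0.001], [0.689, 0.725, 0.001], [0.001, 0.0, -1.0]]
force: [0.5, -0.6, 0.3]
opening: 0.002
grasp_force: 0.0
[ 0.41463879 -0.35928115  0.15109523] [[-0.725  0.689 -0.001]
 [ 0.689  0.725  0.001]
 [ 0.001  0.    -1.   ]] n world [ 0.7269 -0.6868]
down [ 0.003 -0.002  0.24 ]
-72 [-0.041  0.001 -0.   ]
-82 [-0.069  0.035 -0.   ]
-92 [-0.102  0.063 -0.   ]
-102 [-0.14   0.085 -0.   ]
-112 [-0.181  0.099 -0.   ]
-122 [-0.224  0.107 -0.   ]
-132 [-0.267  0.107 -0.   ]
-142 [-0.31  0.1  -0.  ]
-152 [-0.351  0.085 -0.   ]
-162 [-0.389  0.063 -0.   ]
-172 [-0.422  0.035 -0.   ]
-182 [-0.45   0.002 -0.   ]
-182 [-0.45   0.002 -0.   ]
```

```bash
python3 -m pendant '[[0,0,0.1,0,0,0,1],[0,0,0.2,0,0,0,1],[0.003,-0.002,0.24,0,0,0,1],[0.003,-0.002,0.24,0,0,0,1],[0.003,-0.002,0.24,0,0,0,1]]' && python3 -m pendant '[[-0.02,0,0,0,0,0,1],[-0.041,0.001,0,0,0,0,1],[-0.055,0.018,0,0,0,0,1],[-0.069,0.035,0,0,0,0,1],[-0.085,0.05,0,0,0,0,1],[-0.102,0.063,0,0,0,0,1],[-0.12,0.075,0,0,0,0,1],[-0.14,0.085,0,0,0,0,1]]'
```

```text
time_s: 14.85
position: [0.4144, -0.359, 0.1042]
tcp_rot: [[-0.726, 0.688, 0.0], [0.688, 0.726, -0.0], [-0.001, -0.0, -1.0]]
force: [0.5, 0.7, 0.3]
opening: 0.005
grasp_force: 0.0
time_s: 15.65
position: [0.4467, -0.3653, 0.1036]
tcp_rot: [[-0.727, 0.687, -0.0], [0.687, 0.727, 0.001], [0.001, 0.0, -1.0]]
force: [-1.1, 2.3, -0.4]
opening: 0.008
grasp_force: 1.0
```

```bash
python3 -m pendant '[[-0.02,0.008,0,0,0,0,1],[-0.041,0.014,0,0,0,0,1],[-0.062,0.019,0,0,0,0,1],[-0.084,0.022,0,0,0,0,1],[-0.105,0.023,0,0,0,0,1],[-0.127,0.022,0,0,0,0,1],[-0.149,0.02,0,0,0,0,1],[-0.17,0.015,0,0,0,0,1]]' && python3 -m pendant '[[-0.02,-0.007,0,0,0,0,1],[-0.041,-0.015,0,0,0,0,1],[-0.06,-0.026,0,0,0,0,1],[-0.079,-0.037,0,0,0,0,1],[-0.096,-0.05,0,0,0,0,1],[-0.112,-0.065,0,0,0,0,1],[-0.126,-0.081,0,0,0,0,1],[-0.14,-0.098,0,0,0,0,1]]'; python3 -c "
from h import *
c=grab('wrist'); print(look_for('latch_knob','wrist')[:2])"
```

```text
time_s: 16.45
position: [0.4734, -0.3873, 0.1039]
tcp_rot: [[-0.727, 0.687, 0.0], [0.687, 0.727, -0.0], [-0.0, -0.0, -1.0]]
force: [-0.3, 0.2, -0.2]
opening: 0.005
grasp_force: 0.5
time_s: 17.25
position: [0.4796, -0.4201, 0.1037]
tcp_rot: [[-0.727, 0.687, -0.001], [0.687, 0.727, 0.002], [0.002, 0.001, -1.0]]
force: [-1.0, 5.1, 2.1]
opening: 0.005
grasp_force: 2.5
[]
```

Run:
```python
from arc import *
s=readout.read_state();P=s['position'][:2]*1000-g;print('F gate',P@x,P@y,'K gate est',np.array([P@x,P@y])+15*n,s['force'])
print('target',tip(-181.7,0,.103),s['position'])
```

```text
F gate 15.238502690306138 -6.977351780181821 K gate est [3.23850269 2.02264822] [-0.59965125  1.49964281  1.0889971 ]
target [ 0.47946247 -0.42072303  0.103     ] [ 0.47930067 -0.42024145  0.10366632]
```

```bash
python3 -m pendant '[[-0.006,-0.004,0,0,0,0,1],[-0.012,-0.008,0,0,0,0,1],[-0.012,-0.008,0,0,0,0,1]]'
```

```text
time_s: 17.65
position: [0.4794, -0.4208, 0.1035]
tcp_rot: [[-0.727, 0.687, -0.004], [0.687, 0.727, 0.005], [0.006, 0.001, -1.0]]
force: [-2.9, 6.5, 3.1]
opening: 0.004
grasp_force: 3.1
```

Latch is at its stop (the estimated knob position matches the closed one). I'll retreat and verify from the w1 viewpoint.

```bash
python3 -m pendant '[[0.02,0.012,0,0,0,0,1],[0.06,0.01,0,0,0,0,1],[0.08,0.01,-0.05,0,0,0,1],[0.08,0.01,-0.3,0,0,0,1],[0.08,0.01,-0.55,0,0,0,1],[0.08,0.01,-0.8,0,0,0,1],[0.08,0.01,-0.98,0,0,0,1],[0.08,0.01,-0.98,0,0,0,1]]'; python3 -c "
from arc import *
print(rel(np.array([.4228,-.405,.3004])))"
```

```text
time_s: 18.45
position: [0.4723, -0.4133, 0.3079]
tcp_rot: [[-0.727, 0.687, 0.01], [0.687, 0.727, -0.013], [-0.016, -0.002, -1.0]]
force: [0.3, 0.0, -0.3]
opening: 0.008
grasp_force: 0.0
[ 0.209 -0.14   0.034]
```

```bash
python3 -m pendant '[[0.14,-0.212,0.02,0,0,0.259,1],[0.14,-0.212,0.02,0,0,0.259,1],[0.14,-0.212,0.02,0,0,0.259,1],[0.14,-0.212,0.02,0,0,0.259,1],[0.14,-0.212,0.02,0,0,0.259,1],[0.14,-0.212,0.02,0,0,0.259,1],[0.14,-0.212,0.02,0,0,0.259,1],[0.14,-0.212,0.02,0,0,0.259,1]]'
python3 - <<'E'
from arc import *
p,d,K,T=grab('wrist')
for t in ['latch_knob','latch','thumb_pad','glass','carrier_center']: print(t,look_for(t,'wrist')[:1])
def gc(u,v,z,K,T):
    P=onplane([[u,v]],z,K,T)[0,:2]*1000-g;return np.round([P@x,P@y],1)
f=np.load('w1.npz')
for n,(q,K2,T2) in {'old':(f['p'],f['K'],f['T']),'new':(p,K,T)}.items():
    h=cv2.cvtColor(q,cv2.COLOR_RGB2HSV)
    m=(h[...,1]>110)&(h[...,0]<28)&(q[...,0]>70); m[:100]=0;m[275:]=0;m[:,:310]=0;m[:,450:]=0
    N,L,S,c=cv2.connectedComponentsWithStats(m.astype(np.uint8))
    for i in range(1,N):
        if S[i,4]>8: print(n,S[i],c[i].round(1),'gate@z22',gc(*c[i],.022,K2,T2),'@49',gc(*c[i],.049,K2,T2),'L/R edges',gc(S[i,0],c[i][1],.022,K2,T2),gc(S[i,0]+S[i,2],c[i][1],.022,K2,T2),q[int(c[i][1]),int(c[i][0])])
print(readout.read_state()['position'],readout.read_state()['force'])
E
```

```text
time_s: 19.25
position: [0.4206, -0.4222, 0.2957]
tcp_rot: [[-0.001, 1.0, -0.0], [1.0, 0.001, -0.0], [-0.0, -0.0, -1.0]]
force: [-0.3, -0.1, -0.8]
opening: 0.004
grasp_force: 0.0
latch_knob [{'extent': [330.9, 173.7, 388.2, 193.6], 'conf': 0.56}]
latch [{'extent': [330.4, 176.6, 389.2, 194.8], 'conf': 0.75}]
thumb_pad [{'extent': [350.1, 189.3, 403.6, 214.7], 'conf': 0.98}]
glass []
carrier_center [{'extent': [339.8, 186.9, 411.0, 247.9], 'conf': 0.75}]
old [ 364  100   52   37 1743] [389.2 117.3] gate@z22 [  1.2 -75.8] @49 [  7.  -75.6] L/R edges [ 29.8 -72.3] [-29.3 -79.5] [149  86  42]
old [323 133  10  10  80] [327.4 137.1] gate@z22 [ 68.6 -45.1] @49 [ 69.5 -47.2] L/R edges [ 73.6 -44.5] [ 62.1 -45.9] [204 128  50]
old [414 237   8   5  32] [417.3 239.4] gate@z22 [-62.2  68.5] @49 [-51.8  58.2] L/R edges [-58.1  69. ] [-68.2  67.8] [171 131  62]
old [344 273   5   2   9] [346.2 273.4] gate@z22 [ 21.1 127.7] @49 [ 25.4 113.1] L/R edges [ 24.  128.1] [ 17.4 127.2] [164 133  81]
new [351 182  54  32 983] [377.7 200.6] gate@z22 [ 0.7 20.4] @49 [ 6.7 13.3] L/R edges [33.  24.2] [-32.3  16.6] [136  69  31]
new [ 348  212   49   37 1545] [371.3 231. ] gate@z22 [ 2.1 60.5] @49 [ 8.1 50.4] L/R edges [31.1 63.8] [-29.9  56.8] [135  97  48]
new [416 240   9   6  39] [419.8 243. ] gate@z22 [-61.7  69.5] @49 [-51.   58.8] L/R edges [-56.9  70.1] [-68.3  68.7] [183 140  66]
[ 0.42083433 -0.42222482  0.29581683] [ 0.3804182  -0.51477887 -0.34937456]
```

The detent pin is back where it was when out (-68.3 vs -68.2 mm). The pad is at home and the latch lies across the mouth. The robot is clear.

```bash
python3 -c "
from rig import bot
print(bot.hand_in())"
```

```text
the job is handed in; nothing more can be done
None
```

The amber filter is fully home against the end stop and the latch is closed behind it. The detent pin reads as snapped out, the robot was clear of everything, and the job is handed in, though the result was not reported back.

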